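# Slide a weight case up the ramp onto a platform scale

## Robot

A 6-joint arm with a two-finger parallel gripper is mounted at the origin on a cart in front of the work surface, level with it; the furniture and walls round the work are solid. World frame = base frame: x ahead of the robot, y to its left, z up, the work surface at z = 0. Lengths are in mm, angles in rad, forces in N, time in s.
With the tool pointing down it reaches from about 375 to 975 mm from the base axis. Payload 3.8 kg.
Tool frame: the origin (TCP) lies on the mounting face of the last link; the fingertips stand 166 mm ahead of it and the grasp point (between the pads) lies 147 mm ahead of it (r.pinch_z is the distance from the TCP to the grasp point, in mm); z points along the fingers, y is the line along which they close (so a half turn about z gives the same grasp; the last joint's range is limited). The gripper opens to 88 mm and grips with 3 to 60 N. Pads are 18 mm wide; open, the fingers measure 123 mm over their backs; the gripper's body (75 mm by 187 mm) begins 45 mm behind the grasp point.
Start: joints at [1.139, 0.264, 1.604, -0, 1.274, -0.037], TCP at [259.619, 623.071, 404.706] pointing down, gripper open.
Joint ranges: [-2.63, 2.63], [-0.94, 2.18], [0.31, 2.57], [-1.31, 4.45], [0, 2.66], [-2.55, 2.55]. Speed limits (rad/s): [2.57, 2.57, 3.14, 3.14, 3.14, 3.14].

## Interface

Orientations are given as [roll, pitch, yaw] about the fixed x, y, z axes, in that order (R = Rz(yaw) Ry(pitch) Rx(roll)).
In Python, from rig import telemetry, eyes, r gives the robot as it stands.
- The arm moves only by the tool move_arm, never from a script. Its argument "commands" is a list of rows, each a list of 7 numbers: the turn, a rotation vector about the tool's x, y, z as a fraction of full scale, then the shift along the tool's x, y, z as a fraction of full scale, then the closure, from 0 (fully open) to 1 (shut). In form: [[wx, wy, wz, dx, dy, dz, fingers], ...]. A call has 1 to 8 rows; each row is the pose to reach, as a shift and turn from the pose commanded when the call began, along the tool's axes at that moment, turning the shorter way round; what a row does not reach only later rows make up. Full scale, the value 1, is 500 mm for a shift and 180 degrees for a turn. A row lasts 1/10 s, in which the tool goes at most 50 mm and 8.59 degrees, less where a joint would pass 70% of its speed; a pose out of reach is approached as far as the arm can. A call with a number of a shift or a turn outside -1 to 1 is refused whole. A call with a gripper value outside its range is refused whole. The fingers move at their own pace and stop on an object; "grip_force" is the grip in N (left out, the last holds). Time passes only in rows, so rows that repeat a pose let the fingers close. It gives the time, the measured TCP pose, the force, the opening and the grip force at its end, in the units of the state.
- telemetry.get_state(): the state, without advancing time (a new reading comes with each control period).
- eyes.grab_frame(name): name is "side" or "top"; returns the picture (480x640x3 uint8, blue, green, red); there is no depth.
- eyes.get_calibration(name): a dict with "fov_y" (degrees; the focal length in pixels is half the picture's height over the tangent of half this angle, whatever the lens; pixels are square), "cx", "cy" (the principal point, pixels), "R" (3x3) and "t" (3): a world point X has camera coordinates R X + t. Camera axes: x right, y down, z forward; pixel columns grow to the right and rows downward; lengths in mm; the calibration is good to about 2 mm. A picture is of the moment at which its call begins. get_calibration takes no time and is no camera call.
- r.finish_job(): hands the job in; it is judged then, once.
The state is a dict: "clock": time; "qpos": joint angles; "joint_vel": joint speeds; "joint_efforts": joint torques, N m; "tool_pos": TCP position; "ee_rot": TCP orientation; "ft_force": force on the tool from outside, world axes, zero at the start; "ft_torque": the same for the moment, N m; "opening": finger opening in mm; "gripper_force": force on a finger pad.
Only numpy, scipy, OpenCV 4.12 (cv2) and the standard library are available. Lean on these libraries where they do the work, as an engineer would, in place of code of your own. Each camera call takes 0.05 s, during which the arm holds its last target. There are 200 camera calls.

## Task

Weigh the flat black weight case: it is too wide to grip well, so push it along the worktop, up the short ramp of the low platform scale and on until its long side rests squarely against the back stop, the whole case lying flat on the deck. Do not ram the stop: the load cell is delicate. Never lift the case clear of the surface, leave the other things where they are, and let go of the case at the end.

Things in the scene. Friction and masses are not known exactly. Their poses are not given: they have to be found in the camera images.
- scale: Low grey platform scale, fixed. Origin on the worktop under the middle of its flat steel deck; +x runs from ramp to back stop, z up. Deck: x -0.0625 to +0.0625, top 18 mm above the worktop, 220 mm wide (y) between side lips 7 mm thick, tops 12 mm above the deck. A white console about 55 mm tall stands behind the stop, out to x +0.125.
- ramp_foot (a point): Middle of the foot of the scale's aluminium ramp, at worktop level, scale x -0.1625; axes as the scale's. From here the ramp rises evenly (about 10 degrees) over 100 mm to the deck 18 mm up. It is 220 mm wide between low side lips, which stand up to 12 mm above the ramp.
- stop_face (a point): Middle of the foot of the back stop's face, at deck level, scale x +0.0625; axes as the scale's. The stop is an upright wall across the deck, 24 mm higher than the deck. It is rigid: stop pushing once the case meets it. The scale must not feel over 60 N from the case.
- case_center (a point): Centre of the flat black case to weigh, a closed box 92 x 150 x 40 mm (x, y, z), 0.5 to 0.95 kg, loose and flat on the worktop before the ramp; 20 mm above its underside, y along its long side. It lies broadside to the ramp within 0.35 rad and goes up so, either long side first; its centre starts within 20 mm of the ramp's midline. Another black case, far left, is not meant.
- dye_bottle: Bystander: small white bottle with a red cap, 34 mm across, 67 mm tall, upright just beside the scale on the side away from the robot. Origin at the centre of its underside
- filter_box: Bystander: small pale carton, 50 x 70 x 45 mm, beside the scale's deck on the side away from the robot. Origin at the centre of its underside
- timer: Bystander: flat white bench timer, 62 x 68 x 19 mm, near the front edge on the right. Origin at the centre of its underside
- tape_1: Bystander: roll of tan tape lying flat, 94 mm across, 25 mm tall, left of the scale. Origin at the centre of its underside

How it is judged:
By the outcome, as a careful person would: the job done as asked, in the order asked, and still so for the second after the job is handed in, with the robot touching nothing.
It also fails if it takes over 38 s, if anything falls off the work surface, if the arm or the gripper's body presses on something with over 40 N, if the wrist force passes 120 N, or if a joint passes its speed limit or range.

## Working session

There is one attempt and no reset: what is moved stays moved. The work goes in short steps, Python scripts to look and compute and a tool call to move; the robot and the scene stay as the last step left them, time stands still between calls to the robot, and variables do not carry over. Pictures are saved under pics/ and viewed, at most 10 in all, crops included, and the job is handed in when it is done.

Besides the shell and the picture viewer there is one more tool, called after ">>>" by a JSON object that holds its "method" and its "body", one argument or row to a line. move_arm: Moves the arm, as the interface text tells. Shift numbers are shares of 500 mm and turn numbers shares of 180 degrees, none past 1 either way. Its arguments: {"type":"object","properties":{"commands":{"type":"array"},"grip_force":{"type":"number"}},"required":["commands"]}

```bash
ls; mkdir -p pics
python3 - <<'E'
from rig import telemetry, eyes, r
import cv2
for n in("top","side"):
    cv2.imwrite(f"pics/{n}0.png",eyes.grab_frame(n)); print(n,eyes.get_calibration(n))
print(telemetry.get_state())
E
```

```text
pics
top {'fov_y': 44.40523862925005, 'cx': 307.4144339425648, 'cy': 238.1385170883953, 'R': array([[-0.02640394, -0.99964043, -0.00467276],
       [-0.99069351,  0.02679141, -0.13344883],
       [ 0.13352603,  0.0011057 , -0.99104469]]), 't': array([ -85.25589265,  576.99925715, 1393.65746528])}
side {'fov_y': 53.63186024197266, 'cx': 318.8869017765311, 'cy': 244.1374619438434, 'R': array([[ 0.78585581, -0.61840757, -0.00164994],
       [-0.4619369 , -0.58523905, -0.66641545],
       [ 0.41115075,  0.52446863, -0.74557878]]), 't': array([-482.83477488,  233.50379503, 1230.6599873 ])}
{'clock': 0.1, 'qpos': array([ 1.13913166e+00,  2.64671644e-01,  1.60522053e+00, -2.37283980e-05,
        1.27370004e+00, -3.68675269e-02]), 'joint_vel': array([-0.00210937, -0.00136011, -0.00206095, -0.00048173, -0.00047633,
       -0.0014665 ]), 'joint_efforts': array([ 8.88517292e-06, -5.03615642e+01, -3.58072972e+01,  7.30199344e-02,
        2.32577522e-02, -6.09171047e-05]), 'tool_pos': array([259.47713955, 622.80558744, 403.52546137]), 'ee_rot': array([-3.13959361e+00, -5.10428595e-05,  2.74680243e+00]), 'ft_force': array([-0.45972547,  0.72415918, -0.00626106]), 'ft_torque': array([-0.00136126, -0.01140782,  0.00091871]), 'gripper_force': 0.0, 'opening': 88.15878521504986}
```

View pics/top0.png

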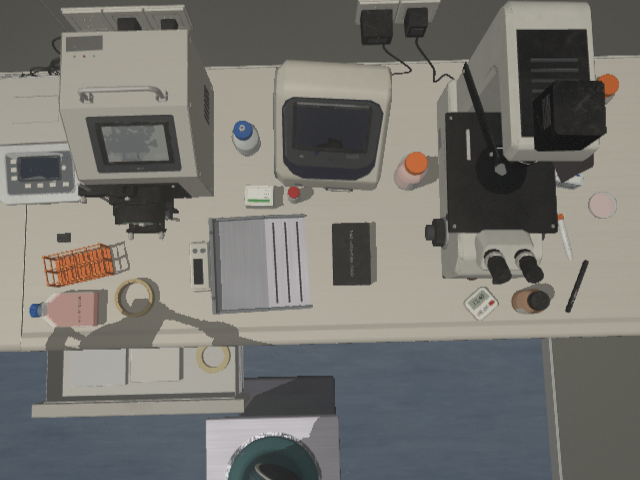

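View pics/side0.png

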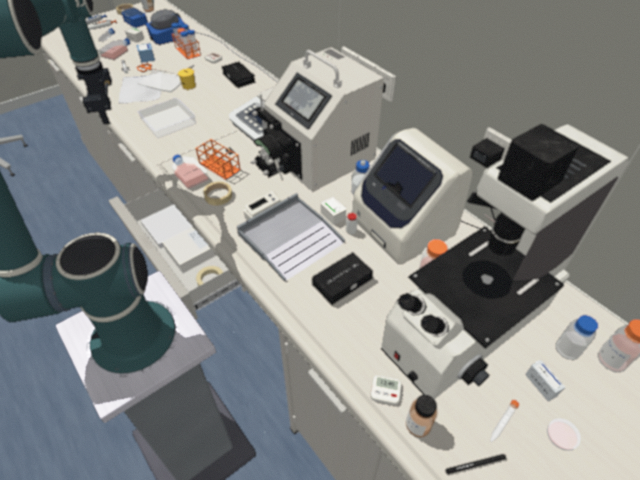

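Run:
```python
import cv2
a=cv2.imread("pics/top0.png")[200:325,190:385]
cv2.imwrite("pics/c1.png",cv2.resize(a,None,fx=4,fy=4,interpolation=cv2.INTER_CUBIC))
```

```text
(no output)
```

View pics/c1.png

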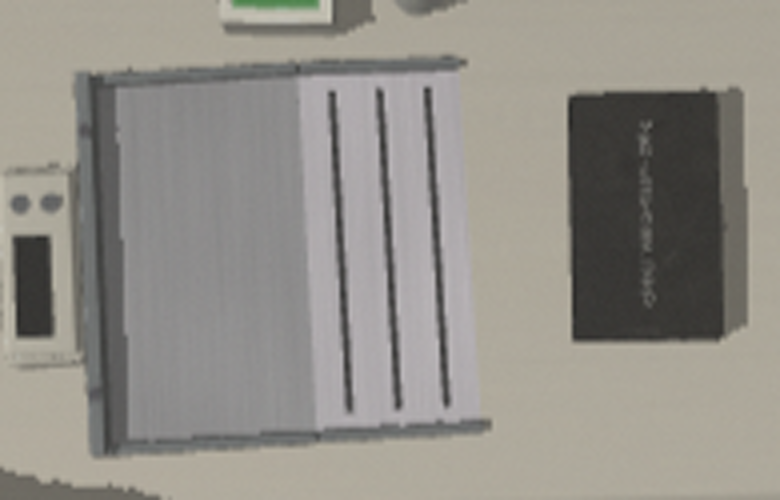

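```bash
cat > h.py <<'E'
import numpy as np
from rig import telemetry, eyes, r
def w(p,z,n="top"):
    c=eyes.get_calibration(n);f=240/np.tan(np.radians(c["fov_y"]/2))
    d=c["R"].T@np.array([(p[0]-c["cx"])/f,(p[1]-c["cy"])/f,1]);o=-c["R"].T@c["t"]
    return o+d*(z-o[2])/d[2]
def crop(u,x0=190,y0=200,k=4): return ((u[0]+.5)/k-.5+x0,(u[1]+.5)/k-.5+y0)
E
python3 - <<'E'
from h import *
for n,u,z in [("foot far",(459,72),0),("foot near",(480,420),0),("lipend far",(463,63),12),("lipend near",(489,426),12),("edge far",(299,74),18),("edge near",(317,432),18),("stoptop far",(93,78),42),("stoptop near",(106,450),42),("stopfoot far",(115,85),18),("stopfoot near",(128,440),18),
 ("c1",(569,96),40),("c2",(716,92),40),("c3",(722,339),40),("c4",(573,341),40)]:
    print(n,w(crop(u),z).round(1))
E
```

```text
foot far [631.9 -94.3   0. ]
foot near [ 414.3 -101.7    0. ]
lipend far [635.5 -97.   12. ]
lipend near [ 410.3 -107.1   12. ]
edge far [630.3   4.9  18. ]
edge near [409.3  -2.4  18. ]
stoptop far [627.1 128.9  42. ]
stoptop near [401.5 122.2  42. ]
stopfoot far [626.5 119.2  18. ]
stopfoot near [407.5 112.6  18. ]
c1 [ 608.4 -161.3   40. ]
c2 [ 608.5 -251.    40. ]
c3 [ 458.  -248.5   40. ]
c4 [ 459.2 -158.9   40. ]
```

>>> {"method": "move_arm", "body": {
  "commands": [
    [0,0,0.363,-0.607,-0.741,0.07,0],
    [0,0,0.363,-0.607,-0.741,0.07,0],
    [0,0,0.363,-0.607,-0.741,0.07,0],
    [0,0,0.363,-0.607,-0.741,0.07,0],
    [0,0,0.363,-0.607,-0.741,0.07,0],
    [0,0,0.363,-0.607,-0.741,0.07,0],
    [0,0,0.363,-0.607,-0.741,0.07,0],
    [0,0,0.363,-0.607,-0.741,0.07,0]
  ]
}}

```text
clock: 0.9
tool_pos: [374.1, 239.0, 375.1]
ee_rot: [3.142, 0.0, 1.602]
ft_force: [1.9, 0.1, -0.2]
opening: 88.1
gripper_force: 0.0
```

```bash
cat >> h.py <<'E'
from scipy.spatial.transform import Rotation as Ro
def to(x,y,z,yaw=1.605):
    s=telemetry.get_state();R=Ro.from_euler("xyz",s["ee_rot"])
    d=R.inv().apply(np.array([x,y,z])-s["tool_pos"])/500
    v=(R.inv()*Ro.from_euler("xyz",[np.pi,0,yaw])).as_rotvec()/np.pi
    print(s["clock"],s["tool_pos"].round(1),s["ee_rot"].round(3),s["ft_force"].round(1),"cmd",v.round(4),d.round(4))
E
python3 -c "from h import *;to(534,-295,300);print(w((440,240),100),w((490,265),150))"
```

```text
0.9 [374.1 239.  375.1] [3.142 0.    1.602] [ 1.9  0.1 -0.2] cmd [ 0.     0.    -0.001] [-1.0774  0.2863  0.1504]
[ 553.51900383 -408.93870773  100.        ] [ 488.15253858 -505.67396005  150.        ]
```

>>> {"method": "move_arm", "body": {
  "commands": [
    [0,0,0,-0.94,0.25,0.13,0],
    [0,0,0,-0.94,0.25,0.13,0],
    [0,0,0,-0.94,0.25,0.13,0],
    [0,0,0,-0.94,0.25,0.13,0],
    [0,0,0,-0.94,0.25,0.13,0],
    [0,0,0,-0.94,0.25,0.13,0],
    [0,0,0,-0.94,0.25,0.13,0],
    [0,0,0,-0.94,0.25,0.13,0]
  ]
}}

```text
clock: 1.7
tool_pos: [489.7, -140.4, 322.1]
ee_rot: [-3.142, -0.0, 1.606]
ft_force: [1.5, 0.9, -0.7]
opening: 88.1
gripper_force: 0.0
```

```bash
python3 -c "from h import *;to(534,-292,260);to(534,-292,178)"
```

```text
1.7 [ 489.7 -140.4  322.1] [-3.142 -0.     1.606] [ 1.5  0.9 -0.7] cmd [-0.     -0.0001  0.0003] [-0.3061  0.078   0.1241]
1.7 [ 489.7 -140.4  322.1] [-3.142 -0.     1.606] [ 1.5  0.9 -0.7] cmd [-0.     -0.0001  0.0003] [-0.3061  0.078   0.2881]
```

>>> {"method": "move_arm", "body": {
  "commands": [
    [0,0,0,-0.306,0.078,0.06,0],
    [0,0,0,-0.306,0.078,0.08,0],
    [0,0,0,-0.306,0.078,0.1,0],
    [0,0,0,-0.306,0.078,0.12,0],
    [0,0,0,-0.306,0.078,0.2,0],
    [0,0,0,-0.306,0.078,0.22,0],
    [0,0,0,-0.306,0.078,0.22,0]
  ]
}}

```text
clock: 2.4
tool_pos: [532.6, -288.9, 209.7]
ee_rot: [-3.136, -0.004, 1.606]
ft_force: [0.7, 0.4, 0.0]
opening: 87.9
gripper_force: 0.0
```

Run:
```python
from h import *
import cv2
to(534,-292,176)
a=cv2.resize(eyes.grab_frame("side")[150:400,200:500],None,fx=2.6,fy=2.4)
cv2.imwrite("pics/s1.png",a)
```

```text
2.4 [ 532.6 -288.9  209.7] [-3.136 -0.004  1.606] [0.7 0.4 0. ] cmd [-0.0018 -0.0012  0.0004] [-0.0066  0.003   0.0674]
```

View pics/s1.png

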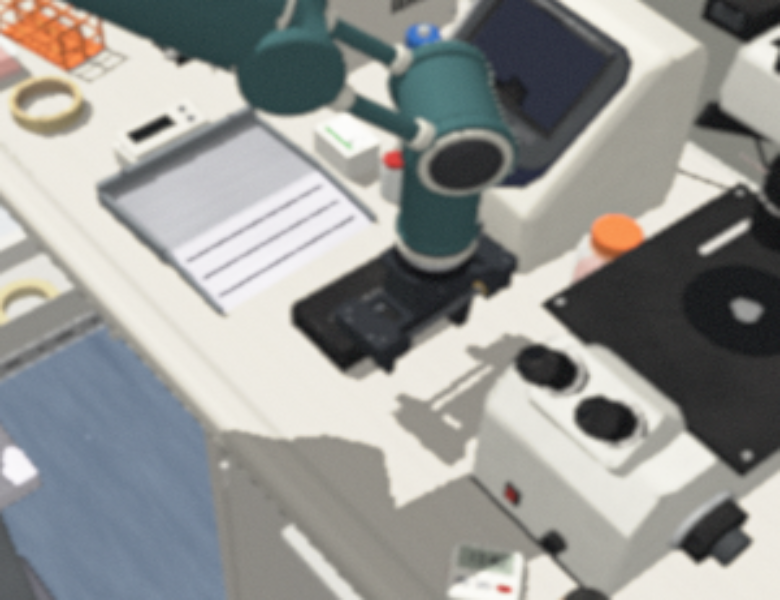

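>>> {"method": "move_arm", "body": {
  "commands": [
    [0,0,0,-0.006,0.003,0.03,0],
    [0,0,0,-0.006,0.003,0.05,0],
    [0,0,0,-0.006,0.003,0.067,0],
    [0,0,0,0,0.003,0.067,0],
    [0,0,0,0,0.003,0.067,0]
  ]
}}

```text
clock: 2.95
tool_pos: [535.5, -289.2, 178.8]
ee_rot: [-3.141, -0.001, 1.607]
ft_force: [0.0, 0.4, -0.4]
opening: 88.1
gripper_force: 0.0
```

```bash
python3 -c "from h import *;to(534,-266,176);to(534,-250,176)"
```

```text
2.95 [ 535.5 -289.2  178.8] [-3.141e+00 -1.000e-03  1.607e+00] [ 0.   0.4 -0.4] cmd [-0.0002 -0.0002  0.0006] [ 0.0465 -0.0014  0.0056]
2.95 [ 535.5 -289.2  178.8] [-3.141e+00 -1.000e-03  1.607e+00] [ 0.   0.4 -0.4] cmd [-0.0002 -0.0002  0.0006] [ 0.0785 -0.0002  0.0056]
```

>>> {"method": "move_arm", "body": {
  "commands": [
    [0,0,0,0.01,0,0.003,0],
    [0,0,0,0.02,0,0.003,0],
    [0,0,0,0.03,0,0.003,0],
    [0,0,0,0.038,0,0.003,0],
    [0,0,0,0.046,0,0.003,0],
    [0,0,0,0.054,0,0.003,0],
    [0,0,0,0.062,0,0.003,0],
    [0,0,0,0.07,0,0.003,0]
  ]
}}

```text
clock: 3.75
tool_pos: [534.9, -255.1, 177.9]
ee_rot: [3.14, 0.002, 1.606]
ft_force: [2.1, -3.8, -1.1]
opening: 88.0
gripper_force: 1.6
```

```bash
python3 -c "from h import *;to(534,-200,176)"
```

```text
3.75 [ 534.9 -255.1  177.9] [3.140e+00 2.000e-03 1.606e+00] [ 2.1 -3.8 -1.1] cmd [0.0006 0.0005 0.0003] [0.1101 0.002  0.0036]
```

>>> {"method": "move_arm", "body": {
  "commands": [
    [0,0,0,0.012,0,0,0],
    [0,0,0,0.024,0,0,0],
    [0,0,0,0.036,0,0,0],
    [0,0,0,0.048,0,0,0],
    [0,0,0,0.06,0,0,0],
    [0,0,0,0.072,0,0,0],
    [0,0,0,0.084,0,0,0],
    [0,0,0,0.096,0,0,0]
  ]
}}

```text
clock: 4.55
tool_pos: [532.9, -207.2, 177.9]
ee_rot: [3.141, 0.002, 1.607]
ft_force: [1.0, -5.5, 0.0]
opening: 88.3
gripper_force: 2.6
```

Run:
```python
from h import *
import cv2
to(534,-200,176)
cv2.imwrite("pics/t2.png",cv2.resize(eyes.grab_frame("top")[190:330,200:390],None,fx=4,fy=4,interpolation=2))
```

```text
4.55 [ 532.9 -207.2  177.9] [3.141e+00 2.000e-03 1.607e+00] [ 1.  -5.5  0. ] cmd [0.0003 0.0005 0.0005] [0.0142 0.0027 0.0039]
```

View pics/t2.png

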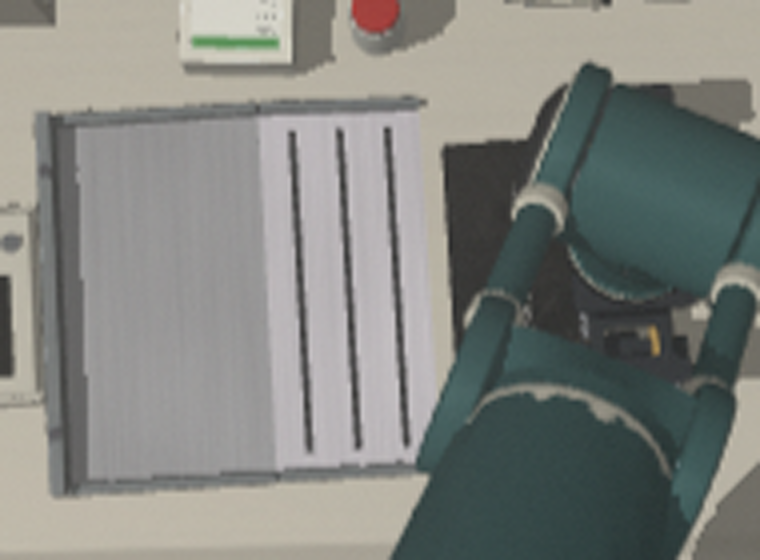

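>>> {"method": "move_arm", "body": {
  "commands": [
    [0,0,0,0.012,0,0,0],
    [0,0,0,0.024,0,0,0],
    [0,0,0,0.036,0,0,0],
    [0,0,0,0.048,0,0,0],
    [0,0,0,0.06,0,0,0],
    [0,0,0,0.072,0,0,0],
    [0,0,0,0.084,0,0,0],
    [0,0,0,0.096,0,0,0]
  ]
}}

```text
clock: 5.4
tool_pos: [531.1, -159.6, 177.9]
ee_rot: [3.141, 0.002, 1.607]
ft_force: [0.4, -6.6, -1.8]
opening: 88.0
gripper_force: 3.6
```

>>> {"method": "move_arm", "body": {
  "commands": [
    [0,0,0,0.012,0,0,0],
    [0,0,0,0.024,0,0,0],
    [0,0,0,0.036,0,0,0],
    [0,0,0,0.048,0,-0.001,0],
    [0,0,0,0.06,0,-0.003,0],
    [0,0,0,0.072,0,-0.005,0],
    [0,0,0,0.084,0,-0.007,0],
    [0,0,0,0.096,0,-0.009,0]
  ]
}}

```text
clock: 6.2
tool_pos: [528.8, -111.2, 181.7]
ee_rot: [-3.141, 0.001, 1.607]
ft_force: [0.6, -5.8, -2.2]
opening: 88.4
gripper_force: 2.9
```

Run:
```python
from h import *
import cv2
to(534,-60,176)
cv2.imwrite("pics/t3.png",cv2.resize(eyes.grab_frame("side")[180:310,200:390],None,fx=4,fy=4,interpolation=2))
```

```text
6.2 [ 528.8 -111.2  181.7] [-3.141e+00  1.000e-03  1.607e+00] [ 0.6 -5.8 -2.2] cmd [-0.0003  0.0003  0.0005] [0.1019 0.014  0.0114]
```

View pics/t3.png

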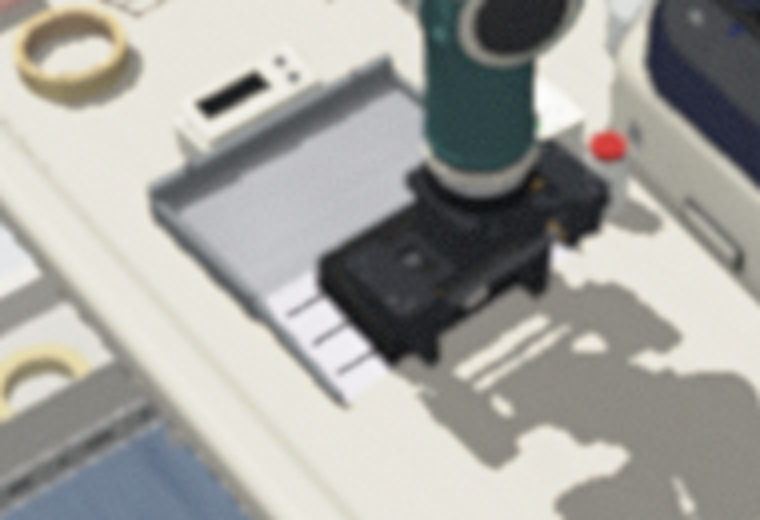

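>>> {"method": "move_arm", "body": {
  "commands": [
    [0,0,0,0.012,0,-0.002,0],
    [0,0,0,0.024,0,-0.004,0],
    [0,0,0,0.036,0,-0.006,0],
    [0,0,0,0.048,0,-0.008,0],
    [0,0,0,0.06,0,-0.01,0],
    [0,0,0,0.072,0,-0.012,0],
    [0,0,0,0.084,0,-0.014,0],
    [0,0,0,0.096,0,-0.016,0]
  ]
}}

```text
clock: 7.05
tool_pos: [527.9, -64.1, 190.8]
ee_rot: [3.141, 0.003, 1.608]
ft_force: [-0.5, -11.3, 4.5]
opening: 88.0
gripper_force: 5.5
```

>>> {"method": "move_arm", "body": {
  "commands": [
    [0,0,0,0.012,0,-0.002,0],
    [0,0,0,0.024,0,-0.004,0],
    [0,0,0,0.036,0,-0.006,0],
    [0,0,0,0.048,0,-0.008,0],
    [0,0,0,0.06,0,-0.01,0],
    [0,0,0,0.068,0,-0.012,0],
    [0,0,0,0.076,0,-0.013,0],
    [0,0,0,0.084,0,-0.013,0]
  ]
}}

```text
clock: 7.85
tool_pos: [526.0, -21.1, 196.7]
ee_rot: [-3.141, 0.001, 1.607]
ft_force: [-0.3, -6.1, 0.9]
opening: 87.9
gripper_force: 3.1
```

Run:
```python
from h import *
import cv2
to(525,20,200)
a=cv2.resize(eyes.grab_frame("side")[170:300,210:400],None,fx=4,fy=4,interpolation=2)
b=cv2.resize(eyes.grab_frame("top")[200:330,190:380],None,fx=4,fy=4,interpolation=2)
cv2.imwrite("pics/t4.png",cv2.resize(np.vstack([a,b]),None,fx=.57,fy=.57))
```

```text
7.85 [526.  -21.1 196.7] [-3.141e+00  1.000e-03  1.607e+00] [-0.3 -6.1  0.9] cmd [-0.0001  0.0003  0.0006] [ 0.0823  0.001  -0.0067]
```

View pics/t4.png

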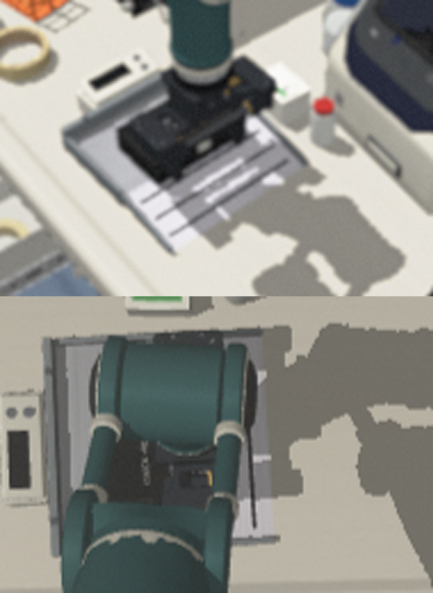

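>>> {"method": "move_arm", "body": {
  "commands": [
    [0,0,0,0.01,0,0,0],
    [0,0,0,0.02,0,0,0],
    [0,0,0,0.03,0,0,0],
    [0,0,0,0.04,0,0,0],
    [0,0,0,0.048,0,0,0],
    [0,0,0,0.056,0,0,0],
    [0,0,0,0.062,0,0,0],
    [0,0,0,0.066,0,0,0]
  ]
}}

```text
clock: 8.75
tool_pos: [524.9, 11.7, 196.7]
ee_rot: [-3.141, 0.001, 1.607]
ft_force: [-0.4, -7.2, 1.6]
opening: 88.2
gripper_force: 3.6
```

>>> {"method": "move_arm", "body": {
  "commands": [
    [0,0,0,0.002,0,0,0],
    [0,0,0,0.004,0,0,0],
    [0,0,0,0.006,0,0,0],
    [0,0,0,0.008,0,0,0]
  ]
}}

```text
clock: 9.15
tool_pos: [524.7, 15.5, 196.7]
ee_rot: [-3.141, 0.001, 1.607]
ft_force: [0.4, -6.9, 1.9]
opening: 87.8
gripper_force: 3.6
```

>>> {"method": "move_arm", "body": {
  "commands": [
    [0,0,0,0.002,0,0,0],
    [0,0,0,0.004,0,0,0],
    [0,0,0,0.006,0,0,0]
  ]
}}

```text
clock: 9.45
tool_pos: [524.6, 18.5, 196.6]
ee_rot: [-3.141, 0.001, 1.607]
ft_force: [-0.2, -7.2, 2.0]
opening: 87.9
gripper_force: 3.6
```

>>> {"method": "move_arm", "body": {
  "commands": [
    [0,0,0,0.002,0,0,0],
    [0,0,0,0.004,0,0,0],
    [0,0,0,0.005,0,0,0]
  ]
}}

```text
clock: 9.75
tool_pos: [524.5, 21.0, 196.6]
ee_rot: [-3.141, 0.001, 1.607]
ft_force: [-0.3, -7.2, 2.2]
opening: 88.1
gripper_force: 3.6
```

>>> {"method": "move_arm", "body": {
  "commands": [
    [0,0,0,0.001,0,0,0],
    [0,0,0,0.002,0,0,0],
    [0,0,0,0.003,0,0,0]
  ]
}}

```text
clock: 10.05
tool_pos: [524.5, 22.4, 196.7]
ee_rot: [-3.141, 0.001, 1.607]
ft_force: [0.0, -7.3, 1.3]
opening: 88.3
gripper_force: 3.6
```

Still sliding; continue in single small steps.

>>> {"method": "move_arm", "body": {
  "commands": [
    [0,0,0,0.001,0,0,0],
    [0,0,0,0.002,0,0,0]
  ]
}}

```text
clock: 10.25
tool_pos: [524.4, 23.4, 196.6]
ee_rot: [-3.141, 0.001, 1.607]
ft_force: [0.8, -7.1, 1.5]
opening: 88.2
gripper_force: 3.6
```

>>> {"method": "move_arm", "body": {
  "commands": [
    [0,0,0,0.001,0,0,0],
    [0,0,0,0.002,0,0,0]
  ]
}}

```text
clock: 10.45
tool_pos: [524.4, 24.4, 196.6]
ee_rot: [-3.141, 0.001, 1.607]
ft_force: [0.0, -7.2, 2.3]
opening: 88.2
gripper_force: 3.6
```

>>> {"method": "move_arm", "body": {
  "commands": [
    [0,0,0,0.001,0,0,0],
    [0,0,0,0.002,0,0,0]
  ]
}}

```text
clock: 10.65
tool_pos: [524.4, 25.4, 196.7]
ee_rot: [-3.141, 0.001, 1.607]
ft_force: [0.8, -7.9, 2.2]
opening: 88.1
gripper_force: 3.6
```

>>> {"method": "move_arm", "body": {
  "commands": [
    [0,0,0,0.001,0,0,0],
    [0,0,0,0.002,0,0,0]
  ]
}}

```text
clock: 10.85
tool_pos: [524.3, 26.4, 196.7]
ee_rot: [-3.141, 0.001, 1.607]
ft_force: [0.4, -6.8, 2.4]
opening: 88.5
gripper_force: 3.6
```

>>> {"method": "move_arm", "body": {
  "commands": [
    [0,0,0,0.001,0,0,0]
  ]
}}

```text
clock: 10.95
tool_pos: [524.3, 26.9, 196.6]
ee_rot: [-3.141, 0.001, 1.607]
ft_force: [-0.6, -7.4, 1.8]
opening: 88.2
gripper_force: 3.6
```

>>> {"method": "move_arm", "body": {
  "commands": [
    [0,0,0,0.001,0,0,0],
    [0,0,0,0.002,0,0,0]
  ]
}}

```text
clock: 11.15
tool_pos: [524.3, 27.9, 196.6]
ee_rot: [-3.141, 0.001, 1.607]
ft_force: [0.3, -7.0, 2.3]
opening: 88.0
gripper_force: 3.6
```

>>> {"method": "move_arm", "body": {
  "commands": [
    [0,0,0,0.001,0,0,0],
    [0,0,0,0.002,0,0,0]
  ]
}}

```text
clock: 11.35
tool_pos: [524.2, 28.9, 196.7]
ee_rot: [-3.141, 0.001, 1.607]
ft_force: [0.8, -7.0, 1.6]
opening: 88.0
gripper_force: 3.6
```

Run:
```python
from h import *
import cv2
to(525,20,200)
a=cv2.resize(eyes.grab_frame("side")[170:290,220:340],None,fx=4,fy=4,interpolation=2)
b=cv2.resize(eyes.grab_frame("top")[205:325,185:265],None,fx=4,fy=4,interpolation=2)
cv2.imwrite("pics/t5.png",np.hstack([a,b]))
```

```text
11.35 [524.2  28.9 196.7] [-3.141e+00  1.000e-03  1.607e+00] [ 0.8 -7.   1.6] cmd [-0.0001  0.0004  0.0006] [-0.0179  0.0009 -0.0067]
```

View pics/t5.png

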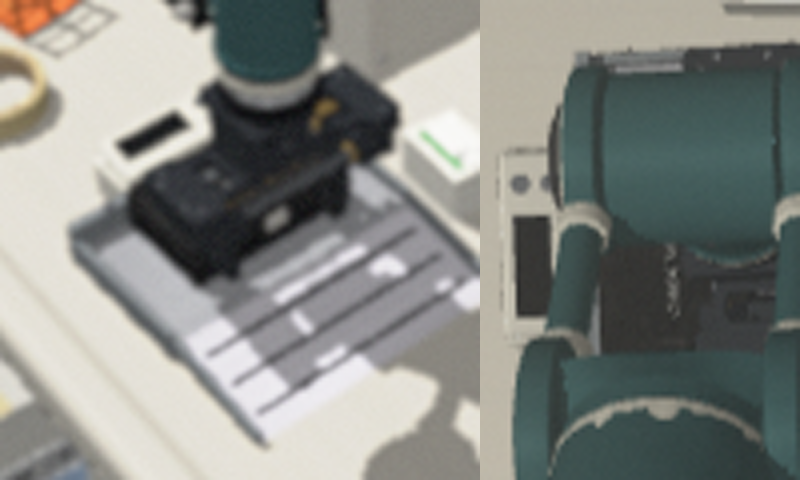

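Run:
```python
from h import *
print(w(crop((121,270),185,205),58), w(crop((121,320),185,205),58), w(crop((99,264)),42), w(crop((121,264)),18))
```

```text
[496.08416753 122.14260178  58.        ] [466.31077572 122.30318124  58.        ] [513.13276176 125.83087327  42.        ] [514.97126835 116.17865993  18.        ]
```

>>> {"method": "move_arm", "body": {
  "commands": [
    [0,0,0,0.001,0,0,0],
    [0,0,0,0.002,0,0,0]
  ]
}}

```text
clock: 11.65
tool_pos: [524.2, 29.9, 196.6]
ee_rot: [-3.141, 0.001, 1.607]
ft_force: [1.0, -6.8, 2.6]
opening: 88.1
gripper_force: 3.6
```

>>> {"method": "move_arm", "body": {
  "commands": [
    [0,0,0,0.001,0,0,0],
    [0,0,0,0.002,0,0,0]
  ]
}}

```text
clock: 11.85
tool_pos: [524.2, 30.5, 196.7]
ee_rot: [-3.141, 0.002, 1.607]
ft_force: [0.7, -11.1, 1.6]
opening: 87.8
gripper_force: 5.6
```

>>> {"method": "move_arm", "body": {
  "commands": [
    [0,0,0,0.001,0,0,0],
    [0,0,0,0.002,0,0,0]
  ]
}}

```text
clock: 12.05
tool_pos: [524.2, 30.8, 196.7]
ee_rot: [-3.141, 0.004, 1.608]
ft_force: [-0.4, -15.9, 2.8]
opening: 88.2
gripper_force: 7.8
```

>>> {"method": "move_arm", "body": {
  "commands": [
    [0,0,0,0.001,0,0,0],
    [0,0,0,0.002,0,0,0],
    [0,0,0,0.003,0,0,0],
    [0,0,0,0.003,0,0,0]
  ]
}}

```text
clock: 12.45
tool_pos: [524.2, 31.2, 196.7]
ee_rot: [-3.141, 0.006, 1.608]
ft_force: [0.4, -19.4, 3.2]
opening: 88.2
gripper_force: 10.1
```

>>> {"method": "move_arm", "body": {
  "commands": [
    [0,0,0,-0.003,0,0,0],
    [0,0,0,-0.01,0,0,0],
    [0,0,0,-0.03,0,0,0],
    [0,0,0,-0.07,0,0,0],
    [0,0,0,-0.12,0,0,0],
    [0,0,0,-0.12,0,-0.1,0],
    [0,0,0,-0.12,0,-0.2,0],
    [0,0,0,-0.12,0,-0.3,0]
  ]
}}

```text
clock: 13.25
tool_pos: [525.5, -26.0, 347.2]
ee_rot: [-3.139, -0.001, 1.606]
ft_force: [0.7, -0.2, 0.8]
opening: 88.2
gripper_force: 0.0
```

>>> {"method": "move_arm", "body": {
  "commands": [
    [0,0,0,-0.1,0,-0.1,0],
    [0,0,0,-0.2,0,-0.1,0],
    [0,0,0,-0.3,0,-0.1,0],
    [0,0,0,-0.36,0,-0.1,0],
    [0,0,0,-0.36,0,-0.1,0]
  ]
}}

```text
clock: 13.75
tool_pos: [532.4, -210.2, 396.6]
ee_rot: [3.141, 0.001, 1.602]
ft_force: [0.2, 0.8, -0.3]
opening: 88.4
gripper_force: 0.0
```

Run:
```python
from h import *
import cv2
to(525,20,200)
a=cv2.resize(eyes.grab_frame("side")[170:290,230:350],None,fx=3,fy=3,interpolation=2)
b=cv2.resize(eyes.grab_frame("top")[205:325,185:325],None,fx=4,fy=4,interpolation=2)
a=cv2.copyMakeBorder(a,0,120,0,0,cv2.BORDER_CONSTANT)
o=np.hstack([b,a[:,:240]]);cv2.imwrite("pics/t6.png",o)
```

```text
13.75 [ 532.4 -210.2  396.6] [3.141e+00 1.000e-03 1.602e+00] [ 0.2  0.8 -0.3] cmd [ 0.0001  0.0004 -0.001 ] [ 0.4611 -0.0005  0.3927]
```

View pics/t6.png

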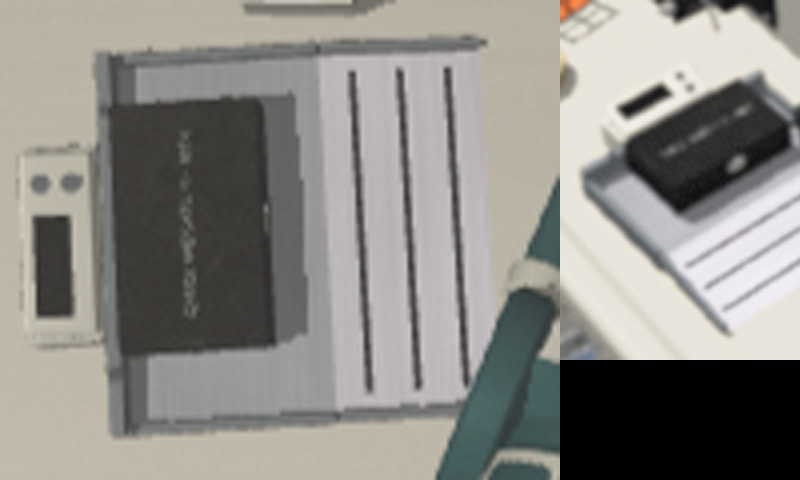

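The case lies flat on the deck: its left edge, from (108,104) to (119,355), is flush with and parallel to the stop. The arm is clear of everything, so I'm handing in.

```bash
python3 -c "from rig import r;print(r.finish_job())"
```

```text
the job is handed in; nothing more can be done
None
```

The case lies flat on the deck with its long side square against the back stop, the arm is clear of it, and the job is handed in; the highest push force I read was about 19 N (limit 60 N), and the arm finished at 13.75 s (limit 38 s).

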